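Shut the vacuum manifold's valves in order

TASK

Shut down the vacuum manifold by pressing its valve caps with the fingertips, each lightly and straight down until it is fully home: the blue cap first, then the yellow, then the green. Only press: do not pull any cap up, leave the red valve open, do not disturb the other things on the bench, and take the hand away at the end.

Things in the scene. Friction and masses are not known exactly. Their poses are not given: they have to be found in the camera images.
- manifold: fixed aluminium vacuum manifold bar, 62 mm deep (its x) by 320 mm long (its y), top face 42 mm above the worktop; origin under its centre, z up; a gauge on its front (-x) face, brass hose barbs at its back (to 54 mm from the centre). Four push-pull valves stand in one row along its y axis at y = +112.5, +37.5, -37.5 and -112.5 mm; which colour stands in which place varies
- blue_cap (a point): middle of the top of the blue valve's domed round cap (cap 32 mm across, top nearly flat over 12 mm, about 81 mm above the worktop when up); it goes down with the plunger, 10 mm to home
- blue_plunger (a joint): travel of the blue valve's plunger in m: about 0 (-0.001 to 0.001) open at the start, 0.010 pressed fully home, negative when pulled up. It slides down at a push of about 3 N and stays where it is left. Its cap is sprung: with the plunger home it gives 3 mm more as the push rises from 4 to 19 N, and comes back on release. 5 to 15 N is a light press, over 30 N is rough
- yellow_cap (a point): middle of the top of the yellow valve's domed round cap (cap 32 mm across, top nearly flat over 12 mm, about 81 mm above the worktop when up); it goes down with the plunger, 10 mm to home
- yellow_plunger (a joint): travel of the yellow valve's plunger in m: about 0 (-0.001 to 0.001) open at the start, 0.010 pressed fully home, negative when pulled up. It slides down at a push of about 3 N and stays where it is left. Its cap is sprung: with the plunger home it gives 3 mm more as the push rises from 4 to 19 N, and comes back on release. 5 to 15 N is a light press, over 30 N is rough
- green_cap (a point): middle of the top of the green valve's domed round cap (cap 32 mm across, top nearly flat over 12 mm, about 81 mm above the worktop when up); it goes down with the plunger, 10 mm to home
- green_plunger (a joint): travel of the green valve's plunger in m: about 0 (-0.001 to 0.001) open at the start, 0.010 pressed fully home, negative when pulled up. It slides down at a push of about 3 N and stays where it is left. Its cap is sprung: with the plunger home it gives 3 mm more as the push rises from 4 to 19 N, and comes back on release. 5 to 15 N is a light press, over 30 N is rough
- red_cap (a point): middle of the top of the red valve's domed round cap (cap 32 mm across, top nearly flat over 12 mm, about 81 mm above the worktop when up); it goes down with the plunger, 10 mm to home
- red_plunger (a joint): travel of the red valve's plunger in m: about 0 (-0.001 to 0.001) open at the start, 0.010 pressed fully home, negative when pulled up. It slides down at a push of about 3 N and stays where it is left. Its cap is sprung: with the plunger home it gives 3 mm more as the push rises from 4 to 19 N, and comes back on release. 5 to 15 N is a light press, over 30 N is rough
- tape: beige roll of tape, 84 mm across, 19 mm high, lying flat; origin under its centre; a loose bystander
- slides: small blue slide box, 30x78x26 mm; origin under its centre; a loose bystander
- tips: blue pipette-tip box with a clear lid, 85x121x78 mm; origin under its centre; a loose bystander
- bottle: white reagent bottle with screw cap, 60 mm across, 140 mm high; origin under its centre; a loose bystander
- bench_timer: white and grey round bench timer, 66 mm across, 49 mm high; origin under its centre; a loose bystander
- corks: clear cup of corks, 68 mm across, 88 mm high; origin under its centre; a loose bystander
- dispenser: grey pipette lying down, 220 mm long, 40 mm high; origin under its centre; a loose bystander
- blue_valve: fixed steel collar of the blue valve on the manifold, 34 mm across at its foot, 13 mm high, carrying the blue plunger and cap; origin under its centre, on the manifold's top face
- yellow_valve: fixed steel collar of the yellow valve on the manifold, 34 mm across at its foot, 13 mm high, carrying the yellow plunger and cap; origin under its centre, on the manifold's top face
- green_valve: fixed steel collar of the green valve on the manifold, 34 mm across at its foot, 13 mm high, carrying the green plunger and cap; origin under its centre, on the manifold's top face
- red_valve: fixed steel collar of the red valve on the manifold, 34 mm across at its foot, 13 mm high, carrying the red plunger and cap; origin under its centre, on the manifold's top face

How it is judged (in metres and radians):
On the way, in this order (a step that is already met when the one before it is completed fails the run):
1. the blue cap is pressed home (value of joint blue_plunger above 0.008 m), for 0.1 s.
2. the yellow cap is pressed home (value of joint yellow_plunger above 0.008 m), for 0.1 s.
3. the green cap is pressed home (value of joint green_plunger above 0.008 m), for 0.1 s.
At the end, for the whole second after the job is handed in: The blue, yellow and green plungers are down (more than 8 of their 10 mm), the red one is still open (pressed less than 3 mm, raised less than 4 mm), and no bystander has moved more than 15 mm (value of joint each of blue_plunger, yellow_plunger, green_plunger above 0.008 m and value of joint red_plunger between -0.004 and 0.003 m and distance of each of tape, slides, tips, bottle, bench_timer, corks, dispenser from where it was at the start of the episode below 0.015 m); the robot touches nothing.
It fails at once if a cap is pressed out of order (yellow before blue is down, or green before both are down) ((value of joint yellow_plunger above 0.004 m and value of joint blue_plunger below 0.007 m) or (value of joint green_plunger above 0.004 m and value of joint any of blue_plunger, yellow_plunger below 0.007 m)).
It fails at once if the red valve is pressed (more than 3 mm) (value of joint red_plunger above 0.003 m).
It fails at once if a valve cap is lifted (more than 4 mm above its open position) (value of joint any of blue_plunger, yellow_plunger, green_plunger, red_plunger below -0.004 m).
It fails at once if a valve or the manifold is pressed with more than 30 N (contact force between anything else and manifold above 30 N or contact force between anything else and blue_valve above 30 N or contact force between anything else and yellow_valve above 30 N or contact force between anything else and green_valve above 30 N or contact force between anything else and red_valve above 30 N).
It fails at once if a bystander is shifted more than 15 mm or lifted (distance of any of tape, slides, tips, bottle, bench_timer, corks, dispenser from where it was at the start of the episode above 0.015 m).
It also fails if it takes over 48 s, if anything falls off the work surface, if the arm or the gripper's body presses on something with over 40 N, if the wrist force passes 120 N, or if a joint passes its speed limit or range.

ROBOT

A 6-joint arm with a two-finger parallel gripper is mounted at the origin on a cart in front of the work surface, level with it; the furniture and walls round the work are solid. World frame = base frame: x ahead of the robot, y to its left, z up, the work surface at z = 0. Lengths are in mm, angles in rad, forces in N, time in s.
With the tool pointing down it reaches from about 350 to 775 mm from the base axis. Payload 7.3 kg.
Tool frame: the origin (TCP) lies midway between the tips of the shut fingers; the grasp point (between the pads) lies 19 mm behind it; z points along the fingers, y is the line along which they close (so a half turn about z gives the same grasp; the last joint's range is limited). The gripper opens to 92 mm and grips with 3 to 60 N. Pads are 19 mm wide; open, the fingers measure 130 mm over their backs; the gripper's body (75 mm by 190 mm) begins 47 mm behind the grasp point.
Start: joints at [1.128, 0.342, 1.524, -0, 1.275, -0.146], TCP at [153.529, 502.073, 194.641] pointing down, gripper open.
Joint ranges: [-2.53, 2.53], [-0.77, 2.02], [0.04, 2.7], [-1, 4.14], [0.28, 2.66], [-3.11, 3.11]. Speed limits (rad/s): [2.57, 2.57, 3.14, 3.14, 3.14, 3.14].

INTERFACE

Orientations are given as [roll, pitch, yaw] about the fixed x, y, z axes, in that order (R = Rz(yaw) Ry(pitch) Rx(roll)).
In Python, from plant import bot gives the robot as it stands. The module is installed in compiled form; this text tells all that it offers.
- The arm moves only by the shell command python3 -m crank 'ROWS' [OPENING]. ROWS is JSON, a list of rows, each a list of 6 numbers: the shift along the tool's x, y, z in m, then the turn, a rotation vector about the tool's x, y, z in rad. In form: [[dx, dy, dz, wx, wy, wz], ...]. A call has 1 to 5 rows; each row shifts and turns the commanded pose from where the row before left it, along the tool's axes as they then stand; what a row does not reach is not made up. A row lasts 1/8 s, in which the tool goes at most 62.5 mm and 10.7 degrees, less where a joint would pass 70% of its speed; a pose out of reach is approached as far as the arm can. A call is refused whole if a number of a shift passes 0.0625 or a number of a turn 0.188, either way. A call with a gripper value outside its range is refused whole. OPENING is the opening in per cent of the stroke, from 0 (shut) to 100 (fully open), set as the call begins (- or left out, the last holds). The fingers move at their own pace and stop on an object; the grip force is fixed at half the most. Time passes only in rows, so rows that do not move let the fingers close. It gives the time, the measured TCP pose, the force, the opening and the grip force at its end, in the units of the state.
- bot.get_obs(): the state, without advancing time (a new reading comes with each control period).
- bot.capture(name): name is "scene" or "top" or "wrist"; returns a dict with "color" (480x640x3 uint8, blue, green, red), "fov_y" (degrees; the focal length in pixels is half the picture's height over the tangent of half this angle, whatever the lens; pixels are square), "cx", "cy" (the principal point, pixels), "k1" (the pictures are not rectified: a ray, as slopes to the right and down, at radius r is drawn at 1 + k1 r^2 times it, then the intrinsics apply), "extrinsics" (4x4, takes a point from world to camera coordinates); the wrist camera has in their place "tool_from_camera" (4x4, takes a point from camera to tool coordinates, whose origin is the TCP and whose axes are the flange's). Camera axes: x right, y up, looking along -z (the intrinsics and any distortion apply to the point x, -y, -z); pixel columns grow to the right and rows downward; lengths in mm; the calibration is good to about 2 mm. A picture is of the moment at which its call begins: read the wrist's pose just before it. There is no depth.
- bot.close_job(): hands the job in; it is judged then, once.
The state is a dict: "time": time; "joint_positions": joint angles; "dq": joint speeds; "tau": joint torques, N m; "tool_pos": TCP position; "tcp_rot": TCP orientation; "contact_force": force on the tool from outside, world axes, zero at the start; "moment": the same for the moment, N m; "grip_width": finger opening in mm; "finger_force": force on a finger pad.
Only numpy, scipy, OpenCV 4.12 (cv2) and the standard library are available. Lean on these libraries where they do the work, as an engineer would, in place of code of your own. Each camera call takes 0.05 s, during which the arm holds its last target. There are 200 camera calls.

## Working session

There is one attempt and no reset: what is moved stays moved. The work goes in short steps, Python scripts to look and compute and a shell command to move; the robot and the scene stay as the last step left them, time stands still between calls to the robot, and variables do not carry over. Pictures are saved under pics/ and viewed, at most 13 in all, crops included, and the job is handed in when it is done.

```bash
mkdir -p pics; cat > h.py <<'E'
import numpy as np, cv2
from plant import bot
from scipy.spatial.transform import Rotation as R
def ray(c,u,v,T=None):
    f=240/np.tan(np.radians(c["fov_y"])/2)
    K=np.array([[f,0,c["cx"]],[0,f,c["cy"]],[0,0,1.]])
    x,y=cv2.undistortPoints(np.array([[[u,v]]],float),K,np.array([c["k1"],0,0,0.]))[0,0]
    M=np.linalg.inv(np.array(c["extrinsics"])) if T is None else T@np.array(c["tool_from_camera"])
    return M[:3,3], M[:3,:3]@np.array([x,-y,-1])
def on_z(c,u,v,z,T=None):
    o,d=ray(c,u,v,T); return o+d*(z-o[2])/d[2]
def tool():
    s=bot.get_obs(); T=np.eye(4); T[:3,:3]=R.from_euler('xyz',s["tcp_rot"]).as_matrix(); T[:3,3]=s["tool_pos"]; return T
E
python3 - <<'E'
from h import *
import pickle
print(bot.get_obs())
d={}
for n in("scene","top"):
    d[n]=bot.capture(n); cv2.imwrite(f"pics/{n}.png",d[n]["color"])
pickle.dump(d,open("d.pkl","wb"))
E
```

```text
{'time': 0.0, 'joint_positions': array([ 1.12798299e+00,  3.42725300e-01,  1.52502854e+00, -1.22746294e-05,
        1.27542129e+00, -1.46022338e-01]), 'dq': array([-0.00118873, -0.00198518,  0.00070228, -0.00031682,  0.00019342,
        0.00091598]), 'tau': array([-1.63308538e-03, -4.31245422e+01, -2.44217527e+01,  7.16282590e-02,
        5.59974031e-02, -1.33285494e-04]), 'tool_pos': array([153.32777779, 501.61871552, 193.93965866]), 'tcp_rot': array([-3.14002531e+00, -2.18644414e-04,  2.84480506e+00]), 'contact_force': array([ 0.16012607, -0.6994495 , -0.19709056]), 'moment': array([-0.03841793,  0.0114978 , -0.06391931]), 'finger_force': 0.0, 'grip_width': 91.89395302867145}
```

View pics/top.png

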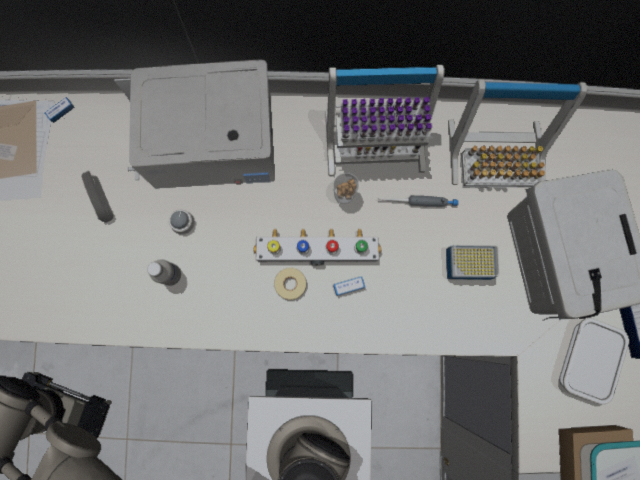

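View pics/scene.png

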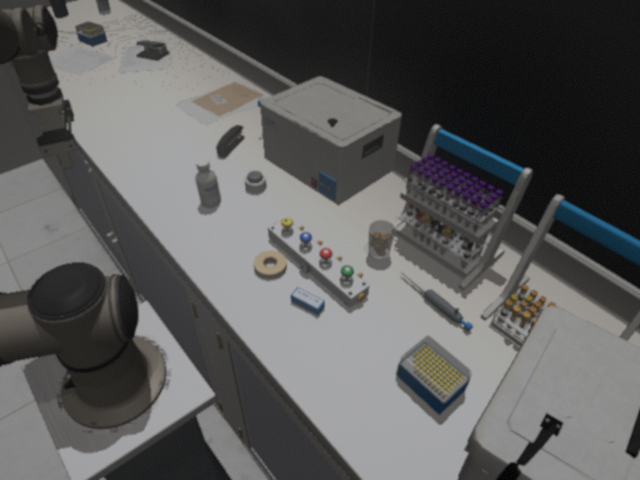

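The top view shows the caps left to right (+y to −y): yellow (274,246), blue (303,246), red (332,246) and green (362,246). The scene view shows the same order, with the tape and slide box in front and the corks and pipette behind.

```bash
python3 - <<'E'
from h import *
import pickle
d=pickle.load(open("d.pkl","rb"))
seed={"top":dict(y=(274,246),b=(303,246),r=(332,246),g=(362,246)),"scene":dict(y=(287,223),b=(306,238),r=(326,254),g=(347,271))}
hue=dict(y=(20,35),b=(105,125),r=(0,8),g=(45,85))
P={}
for n in seed:
    c=d[n]; hsv=cv2.cvtColor(c["color"],cv2.COLOR_BGR2HSV)
    for k,(u,v) in seed[n].items():
        m=cv2.inRange(hsv,(hue[k][0],110,60),(hue[k][1],255,255))
        if k=='r': m|=cv2.inRange(hsv,(172,110,60),(180,255,255))
        w=np.zeros_like(m); w[v-10:v+11,u-10:u+11]=m[v-10:v+11,u-10:u+11]
        ys,xs=np.nonzero(w); P[n,k]=(xs.mean(),ys.mean()); 
        print(n,k,len(xs),np.round(P[n,k],1),np.round(on_z(c,*P[n,k],74),1))
for k in "ybrg":
    (o1,a),(o2,b)=[ray(d[n],*P[n,k]) for n in("top","scene")]
    t=np.linalg.lstsq(np.c_[a,-b],o2-o1,rcond=None)[0]
    print(k,np.round((o1+a*t[0]+o2+b*t[1])/2,1),np.linalg.norm(o1+a*t[0]-o2-b*t[1]).round(1))
for n,u,v,z in(("tape",290,284,19),("slides",349,287,26),("corks",346,186,88),("pip",378,201,20),("pip2",456,203,20)): print(n,on_z(d["top"],u,v,z).round())
E
```

```text
top y 85 [273.3 246. ] [531.3 103.8  74. ]
top b 87 [302.3 245.9] [533.4  29.8  74. ]
top r 86 [331.9 245.7] [536.  -45.5  74. ]
top g 70 [361.3 245.9] [ 537.4 -120.5   74. ]
scene y 49 [286.4 222.4] [530.  103.8  74. ]
scene b 40 [305.6 237.5] [533.4  28.5  74. ]
scene r 51 [325.6 253.9] [535.1 -47.   74. ]
scene g 19 [346.9 271.3] [ 537.2 -121.4   74. ]
y [530.9 104.1  73.5] 1.2
b [533.9  29.7  72.7] 0.7
r [536.3 -45.6  72.2] 0.0
g [ 537.7 -120.7   73. ] 0.3
tape [441.  60.  19.]
slides [436. -94.  26.]
corks [691. -79.  88.]
pip [ 671. -170.   20.]
pip2 [ 672. -384.   20.]
```

```bash
python3 -m crank '[[0,0,0,0,0,-0.15],[0,0,0,0,0,-0.147],[-0.038,-0.047,0,0,0,0],[-0.038,-0.047,0,0,0,0],[-0.038,-0.047,0,0,0,0]]' 0; python3 -m crank '[[-0.038,-0.047,0,0,0,0],[-0.038,-0.047,0,0,0,0],[-0.038,-0.047,0,0,0,0],[-0.038,-0.047,0,0,0,0],[0,0,0,0,0,0]]'
```

```text
time: 0.72
tool_pos: [268.2, 359.6, 194.4]
tcp_rot: [-3.141, -0.0, -3.14]
contact_force: [1.2, 0.6, -0.4]
grip_width: 45.9
finger_force: 0.0
time: 1.35
tool_pos: [421.6, 170.1, 194.2]
tcp_rot: [-3.141, -0.0, 3.136]
contact_force: [-0.3, 0.8, -0.1]
grip_width: 0.9
finger_force: 0.0
```

```bash
python3 -m crank '[[-0.038,-0.047,0,0,0,0],[-0.037,-0.047,0,0,0,0],[-0.0375,-0.0465,0,0,0,0],[0,0,0.05,0,0,0],[0,0,0,0,0,0]]'; python3 - <<'E'
from h import *
T=tool(); c=bot.capture("wrist"); cv2.imwrite("pics/w1.png",c["color"]); print(T[:3,3], c["tool_from_camera"])
c2=bot.capture("scene"); cv2.imwrite("pics/s1.png",cv2.resize(c2["color"][160:320,220:420],None,fx=3,fy=3))
E
```

```text
time: 1.98
tool_pos: [529.0, 33.6, 141.3]
tcp_rot: [3.14, -0.009, -3.141]
contact_force: [-0.4, -0.1, -0.1]
grip_width: 0.5
finger_force: 0.0
[528.95351384  33.5839072  141.30432232] [[-5.77195057e-05  9.61120688e-01  2.76128630e-01  7.35579692e+01]
 [ 9.99999925e-01  1.60989733e-04 -3.51325616e-04  3.72570294e-01]
 [-3.82120192e-04  2.76128589e-01 -9.61120625e-01 -1.90167610e+02]
 [ 0.00000000e+00  0.00000000e+00  0.00000000e+00  1.00000000e+00]]
```

View pics/w1.png

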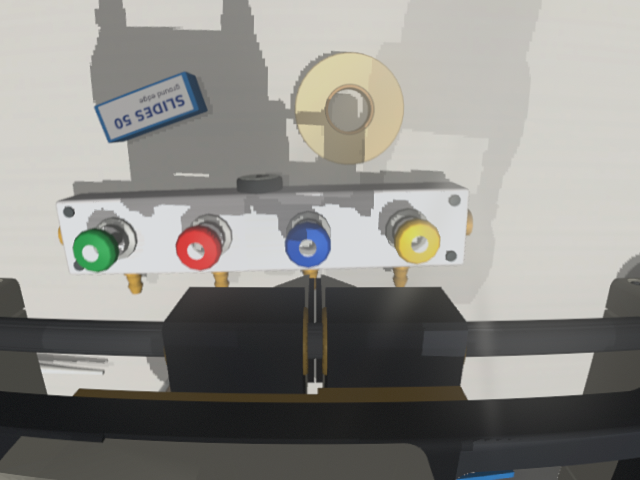

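View pics/s1.png

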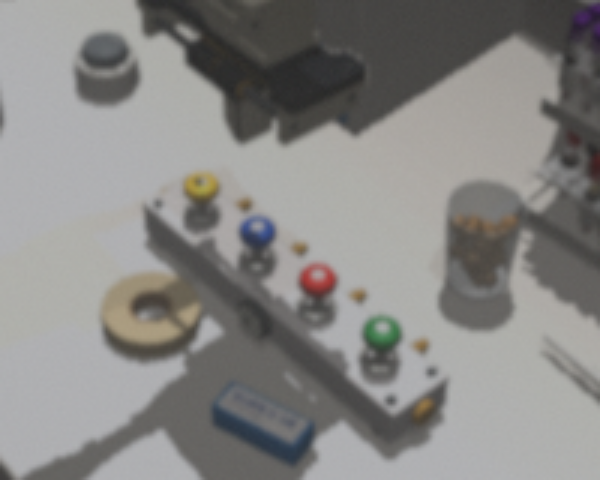

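The wrist view shows the cap tops at blue (307,246), yellow (418,242), red (197,250) and green (90,253). The scene crop shows the hand clear above the bar.

```bash
python3 - <<'E'
from h import *
T=tool(); c=bot.capture("wrist"); print(T[:3,3].round(1))
hsv=cv2.cvtColor(c["color"],cv2.COLOR_BGR2HSV)
for k,u,v,h in(("b",307,246,(105,125)),("y",418,242,(20,35)),("r",197,250,(0,8)),("g",95,250,(45,85))):
    m=cv2.inRange(hsv,(h[0],100,40),(h[1],255,255)); w=np.zeros_like(m); w[v-32:v+32,u-32:u+32]=m[v-32:v+32,u-32:u+32]
    cn=max(cv2.findContours(w,0,2)[0],key=cv2.contourArea); (x,y),r=cv2.minEnclosingCircle(cn)
    print(k,round(x),round(y),round(r),"rim@72",on_z(c,x,y,72,T).round(1),"top@81 white",on_z(c,u if k!='g' else 90,v if k!='g' else 253,81,T).round(1))
f=240/np.tan(np.radians(c["fov_y"])/2); C=np.linalg.inv(np.array(c["tool_from_camera"]))
for n,p in(("tcp",(0,0,0)),("20up",(0,0,-20))):
    q=C[:3,:3]@np.array(p)+C[:3,3]; print(n,f, c["cx"]+f*q[0]/-q[2], c["cy"]+f*-q[1]/-q[2])
E
```

```text
[531.7  33.9 145.3]
b 307 238 22 rim@72 [537.2  29.2  72. ] top@81 white [539.9  29.2  81. ]
y 416 236 22 rim@72 [535.  104.9  72. ] top@81 white [537.  104.5  81. ]
r 199 241 22 rim@72 [539.2 -47.   72. ] top@81 white [542.9 -46.1  81. ]
g 97 242 22 rim@72 [ 540.5 -122.    72. ] top@81 white [ 545.5 -123.3   81. ]
tcp 394.80621006278267 313.7953922884041 269.0704663873169
20up 394.80621006278267 313.7225360614105 284.6266213404016
```

```bash
python3 -m crank '[[-0.004,-0.0045,0.02,0,0,0],[0,0,0.02,0,0,0],[0,0,0.014,0,0,0],[0,0,0,0,0,0],[0,0,0,0,0,0]]'
```

```text
time: 2.75
tool_pos: [536.8, 28.4, 91.7]
tcp_rot: [-3.142, 0.002, -3.141]
contact_force: [0.6, 0.1, -0.5]
grip_width: 0.6
finger_force: 0.0
```

```bash
python3 -m crank '[[0.001,0.001,0.004,0,0,0],[0,0,0.003,0,0,0],[0,0,0.003,0,0,0],[0,0,0.002,0,0,0],[0,0,0,0,0,0]]'; python3 -m crank '[[0,0,0.002,0,0,0],[0,0,0.002,0,0,0],[0,0,0.002,0,0,0],[0,0,0,0,0,0],[0,0,0,0,0,0]]'; python3 - <<'E'
from h import *
c=bot.capture("wrist"); cv2.imwrite("pics/w2.png",c["color"])
E
```

```text
time: 3.38
tool_pos: [535.0, 29.1, 78.4]
tcp_rot: [3.141, -0.0, -3.141]
contact_force: [0.7, 0.2, 0.5]
grip_width: 0.4
finger_force: 0.0
time: 4.0
tool_pos: [535.2, 29.2, 72.6]
tcp_rot: [3.142, 0.0, -3.141]
contact_force: [-0.7, 0.4, -0.6]
grip_width: 0.2
finger_force: 0.0
```

View pics/w2.png

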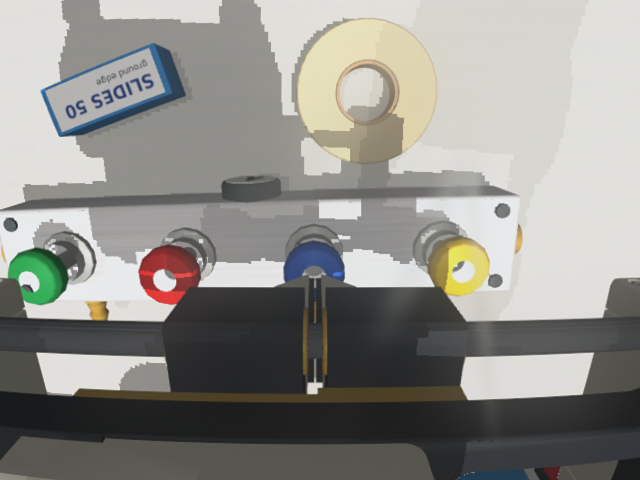

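The fingertips (314,270) are on the blue cap top. The low force leaves it unclear whether the cap has moved, so I'll measure.

```bash
python3 - <<'E'
from h import *
T=tool(); c=bot.capture("wrist"); print(T[:3,3].round(1),bot.get_obs()["contact_force"].round(2))
hsv=cv2.cvtColor(c["color"],cv2.COLOR_BGR2HSV)
f=240/np.tan(np.radians(c["fov_y"])/2)
for k,u,v,h in(("b",314,268,(105,125)),("y",459,266,(20,35)),("r",170,275,(0,8))):
    m=cv2.inRange(hsv,(h[0],100,40),(h[1],255,255)); w=np.zeros_like(m); w[v-38:v+19,u-40:u+40]=m[v-38:v+19,u-40:u+40]
    cn=max(cv2.findContours(w,0,2)[0],key=cv2.contourArea); print(k,cv2.boundingRect(cn))
M=np.linalg.inv(T@np.array(c["tool_from_camera"]))
for p in((535.5,29.5,73),(535.5,29.5,65),(533.4,104.5,73),(538,-46.3,73)):
    q=M[:3,:3]@np.array(p)+M[:3,3]; print(p,c["cx"]+f*q[0]/-q[2],c["cy"]-f*q[1]/-q[2],"halfw",16*f/-q[2])
E
```

```text
[535.2  29.1  72.7] [-0.56  0.48 -1.16]
b (284, 243, 60, 39)
y (430, 239, 59, 46)
r (139, 245, 60, 49)
(535.5, 29.5, 73) 314.4901340796469 269.83647026018764 halfw 31.142038772795367
(535.5, 29.5, 65) 314.4894268654886 264.37161197598954 halfw 30.00473788809671
(533.4, 104.5, 73) 460.8628059284819 265.99475362774837 halfw 31.22615839022136
(538, -46.3, 73) 167.4306957340969 274.3817456549927 halfw 31.041556953764655
```

```bash
python3 - <<'E'
from h import *
a=bot.capture("wrist")["color"][220:320,240:390]
b=bot.capture("scene")["color"][185:285,255:405]
cv2.imwrite("pics/z.png",np.hstack([cv2.resize(i,(400,267),interpolation=cv2.INTER_CUBIC) for i in(a,b)]))
E
```

```text
(no output)
```

View pics/z.png

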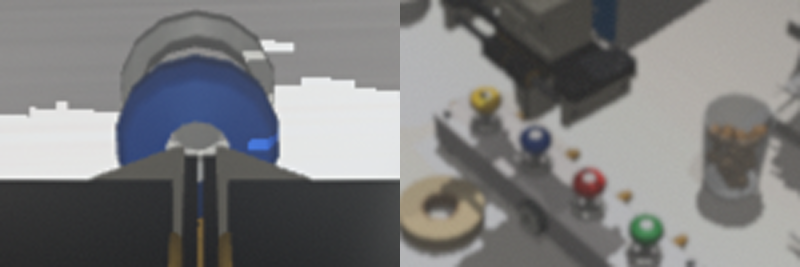

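The left crop shows thin fingertip blades reaching the cap's middle. In the right crop the hand's blocks stand above and behind blue, so I'll check this by projection.

```bash
python3 - <<'E'
from h import *
T=tool()
c=bot.capture("scene"); E=np.array(c["extrinsics"]); f=240/np.tan(np.radians(c["fov_y"])/2)
print("cam",np.linalg.inv(E)[:3,3].round())
K=np.array([[f,0,c["cx"]],[0,f,c["cy"]],[0,0,1.]])
for p in((0,0,0),(0,0,-20),(0,0,-40),(0,35,-40),(0,-35,-40),(0,0,-66),(0,95,-66),(0,-95,-66)):
    w=T[:3,:3]@np.array(p)+T[:3,3]; q=E[:3,:3]@w+E[:3,3]; q=np.array([q[0],-q[1],-q[2]])
    uv=cv2.projectPoints(q.reshape(1,1,3),np.zeros(3),np.zeros(3),K,np.array([c["k1"],0,0,0.]))[0].ravel()
    print(p,w.round(),uv.round(1), "crop",((uv-[255,185])*2.667+[400,0]).round())
img=c["color"].copy(); cv2.imwrite("pics/s3.png",cv2.resize(img[110:290,230:430],(800,600)*1 if False else (660,594),interpolation=cv2.INTER_CUBIC))
E
```

```text
cam [ -14. -666.  912.]
(0, 0, 0) [535.  29.  73.] [306.  237.4] crop [536. 140.]
(0, 0, -20) [535.  29.  93.] [306.  231.5] crop [536. 124.]
(0, 0, -40) [535.  29. 113.] [305.9 225.5] crop [536. 108.]
(0, 35, -40) [535.  64. 113.] [297.1 218.2] crop [512.  88.]
(0, -35, -40) [535.  -6. 113.] [315.  233.1] crop [560. 128.]
(0, 0, -66) [535.  29. 139.] [305.9 217.5] crop [536.  87.]
(0, 95, -66) [535. 124. 139.] [282.4 198.1] crop [473.  35.]
(0, -95, -66) [535. -66. 139.] [331.6 238.7] crop [604. 143.]
```

View pics/s3.png

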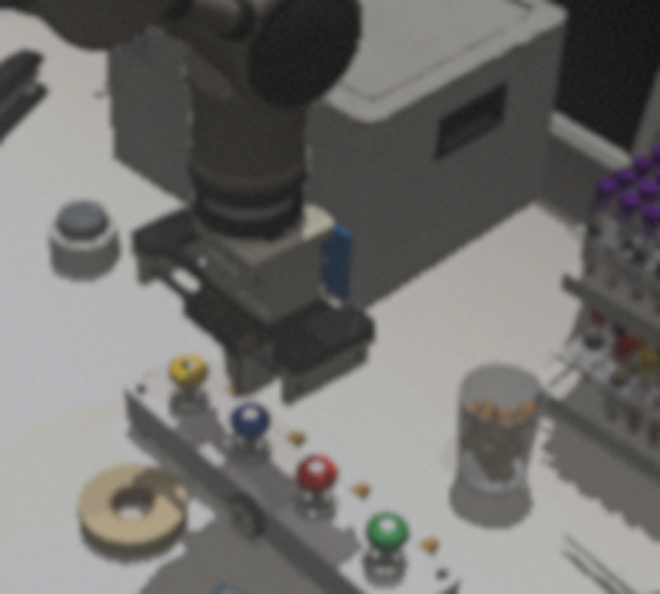

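The scene view suggests the fingertips are still above the cap: there is no contact force and blue is level with its neighbours. I'll go down in small steps and watch the force.

```bash
for i in 1; do python3 -m crank '[[0,0,0.0015,0,0,0],[0,0,0.0015,0,0,0],[0,0,0,0,0,0]]'; done; python3 - <<'E'
from h import *
T=tool(); c=bot.capture("wrist")
hsv=cv2.cvtColor(c["color"],cv2.COLOR_BGR2HSV)
for k,u,v,h in(("b",314,268,(105,125)),("y",462,268,(20,35)),("r",168,277,(0,8))):
    m=cv2.inRange(hsv,(h[0],100,40),(h[1],255,255)); w=np.zeros_like(m); w[v-38:v+19,u-40:u+40]=m[v-38:v+19,u-40:u+40]
    cn=max(cv2.findContours(w,0,2)[0],key=cv2.contourArea); print(k,cv2.boundingRect(cn))
E
```

```text
time: 4.62
tool_pos: [535.0, 29.2, 69.4]
tcp_rot: [3.141, -0.0, -3.141]
contact_force: [-0.4, 0.0, 0.5]
grip_width: 0.2
finger_force: 0.0
b (284, 245, 61, 37)
y (431, 241, 61, 46)
r (136, 247, 62, 49)
```

```bash
python3 -m crank '[[0,0,0.002,0,0,0],[0,0,0.002,0,0,0],[0,0,0,0,0,0]]';  python3 -m crank '[[0,0,0.002,0,0,0],[0,0,0.002,0,0,0],[0,0,0,0,0,0]]'; python3 - <<'E'
from h import *
T=tool(); c=bot.capture("wrist"); s=bot.capture("scene")["color"]
cv2.imwrite("pics/z4.png",np.hstack([cv2.resize(c["color"][200:320,210:410],(400,240),interpolation=cv2.INTER_CUBIC),cv2.resize(s[170:260,260:410],(400,240),interpolation=cv2.INTER_CUBIC)]))
hsv=cv2.cvtColor(c["color"],cv2.COLOR_BGR2HSV)
for k,u,v,h in(("b",314,270,(105,125)),("y",462,270,(20,35)),("r",165,279,(0,8))):
    m=cv2.inRange(hsv,(h[0],100,40),(h[1],255,255)); w=np.zeros_like(m); w[v-38:v+19,u-40:u+40]=m[v-38:v+19,u-40:u+40]
    cn=max(cv2.findContours(w,0,2)[0],key=cv2.contourArea); print(k,cv2.boundingRect(cn))
E
```

```text
time: 5.05
tool_pos: [535.0, 29.2, 65.4]
tcp_rot: [3.141, -0.0, -3.141]
contact_force: [-0.2, 0.0, -0.4]
grip_width: 0.0
finger_force: 0.0
time: 5.42
tool_pos: [535.0, 29.2, 61.4]
tcp_rot: [3.141, -0.0, -3.141]
contact_force: [-0.4, 1.0, -0.2]
grip_width: 0.5
finger_force: 0.0
b (282, 250, 64, 33)
y (434, 247, 65, 42)
r (129, 252, 65, 46)
```

View pics/z4.png

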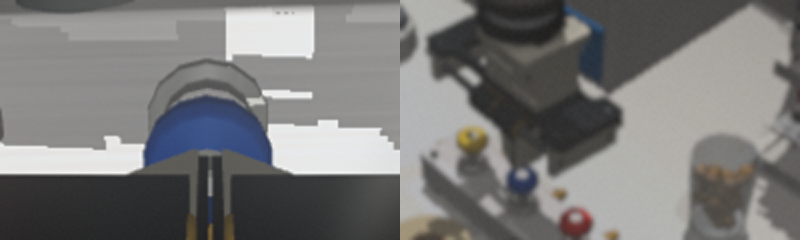

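The blade tip is at wrist pixel (310,275) and scene pixel (305,232), just above the blue cap, so the real tips seem to lie well behind the stated TCP. I'll triangulate the tip and the block corner.

```bash
python3 - <<'E'
from h import *
T=tool(); w=bot.capture("wrist"); s=bot.capture("scene"); print(T[:3,3])
for n,(a,b),(c,d) in(("tip",(313,275),(305,232)),("tipL",(305,275),(305,232)),("blockcorner",(165,288),(318,237)),("blockcorner2",(193,288),(318,237))):
    (o1,p),(o2,q)=ray(w,a,b,T),ray(s,c,d)
    t=np.linalg.lstsq(np.c_[p,-q],o2-o1,rcond=None)[0]
    print(n,(o1+p*t[0]).round(),(o2+q*t[1]).round())
E
```

```text
[535.12453543  29.181982    61.5862422 ]
tip [526.  29.  93.] [531.  27.  95.]
tipL [524.  26.  97.] [528.  24.  99.]
blockcorner [521. -26. 118.] [527. -27. 121.]
blockcorner2 [525. -19. 108.] [533. -20. 112.]
```

The tips are at about z=94, roughly 32 mm behind the stated TCP. The finger blocks sit about 25 mm above the tips, so they clear the neighbouring caps. Contact should come near a reported z of 49.

```bash
python3 -m crank '[[0,0,0.003,0,0,0],[0,0,0.003,0,0,0],[0,0,0.002,0,0,0],[0,0,0,0,0,0]]';  python3 -m crank '[[0,0,0.002,0,0,0],[0,0,0.002,0,0,0],[0,0,0,0,0,0]]'; python3 -m crank '[[0,0,0.0015,0,0,0],[0,0,0.0015,0,0,0]]'
```

```text
time: 6.12
tool_pos: [534.9, 29.2, 53.3]
tcp_rot: [3.141, -0.001, -3.141]
contact_force: [0.2, 0.7, 1.0]
grip_width: 0.6
finger_force: 0.0
time: 6.5
tool_pos: [535.1, 29.2, 49.5]
tcp_rot: [3.142, -0.0, -3.141]
contact_force: [0.3, 0.6, -0.2]
grip_width: 0.6
finger_force: 0.0
time: 6.75
tool_pos: [535.3, 29.2, 46.8]
tcp_rot: [3.142, 0.0, -3.141]
contact_force: [0.2, 0.9, 2.7]
grip_width: 0.3
finger_force: 1.4
```

```bash
python3 -m crank '[[0,0,0.0015,0,0,0],[0,0,0.0015,0,0,0]]'; python3 -m crank '[[0,0,0.0015,0,0,0],[0,0,0.0015,0,0,0]]'; python3 -m crank '[[0,0,0.001,0,0,0],[0,0,0.001,0,0,0]]'
```

```text
time: 7.0
tool_pos: [535.2, 29.2, 43.6]
tcp_rot: [3.142, 0.0, -3.141]
contact_force: [-0.6, -0.2, 1.9]
grip_width: 0.4
finger_force: 1.4
time: 7.25
tool_pos: [535.2, 29.2, 40.5]
tcp_rot: [3.142, 0.0, -3.141]
contact_force: [-0.7, 0.5, 2.1]
grip_width: -0.1
finger_force: 1.4
time: 7.5
tool_pos: [535.3, 29.1, 38.7]
tcp_rot: [3.142, 0.0, -3.141]
contact_force: [-0.9, 0.3, 6.5]
grip_width: 0.4
finger_force: 3.0
```

```bash
python3 -m crank '[[0,0,0.0008,0,0,0],[0,0,0,0,0,0],[0,0,0,0,0,0]]'
```

```text
time: 7.88
tool_pos: [535.3, 29.1, 38.4]
tcp_rot: [-3.142, 0.001, -3.141]
contact_force: [-1.8, 0.0, 8.1]
grip_width: 0.5
finger_force: 3.7
```

Blue is home with a light force. Up, then across to yellow.

```bash
python3 -m crank '[[0,0,-0.01,0,0,0],[0,0,-0.03,0,0,0],[0.0015,0.0375,0,0,0,0],[0.0012,0.0378,0,0,0,0],[0,0,0,0,0,0]]'; python3 - <<'E'
from h import *
T=tool(); c=bot.capture("wrist"); s=bot.capture("scene")["color"]; print(T[:3,3].round(1))
cv2.imwrite("pics/z5.png",np.hstack([cv2.resize(c["color"][180:330],(480,112)) if 0 else cv2.resize(c["color"][160:320,40:460],(480,183)),cv2.resize(s[190:290,260:400],(256,183),interpolation=cv2.INTER_CUBIC)]))
E
```

```text
time: 8.5
tool_pos: [532.0, 106.5, 77.9]
tcp_rot: [3.141, -0.0, -3.138]
contact_force: [0.3, -0.6, -0.2]
grip_width: 0.6
finger_force: 0.0
[532.  106.5  77.9]
```

View pics/z5.png

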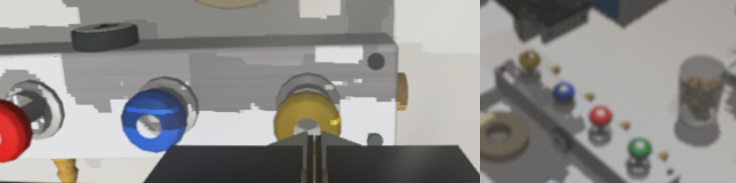

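The picture shows blue (155,120) down on its collar and the blade tip (312,140) over the yellow cap, about 2 mm to the right of its middle. Correcting that and pressing.

```bash
python3 -m crank '[[0,-0.0015,0.01,0,0,0],[0,0,0.01,0,0,0],[0,0,0.006,0,0,0],[0,0,0,0,0,0],[0,0,0,0,0,0]]'; python3 -m crank '[[0,0,0.002,0,0,0],[0,0,0.0015,0,0,0],[0,0,0.0015,0,0,0],[0,0,0.0015,0,0,0]]'
```

```text
time: 9.22
tool_pos: [532.6, 102.9, 51.9]
tcp_rot: [3.142, 0.0, -3.141]
contact_force: [-0.7, -0.1, 0.3]
grip_width: 0.5
finger_force: 0.0
time: 9.72
tool_pos: [532.6, 103.0, 45.5]
tcp_rot: [3.141, 0.0, -3.141]
contact_force: [-0.7, -0.4, 3.2]
grip_width: 0.3
finger_force: 1.4
```

```bash
python3 -m crank '[[0,0,0.0015,0,0,0],[0,0,0.0015,0,0,0],[0,0,0.0015,0,0,0]]'; python3 -m crank '[[0,0,0.001,0,0,0],[0,0,0.001,0,0,0],[0,0,0,0,0,0]]'
```

```text
time: 10.1
tool_pos: [532.5, 103.0, 40.8]
tcp_rot: [3.141, 0.0, -3.141]
contact_force: [-1.0, 0.3, 2.4]
grip_width: 0.2
finger_force: 1.4
time: 10.48
tool_pos: [532.5, 103.0, 39.0]
tcp_rot: [3.141, 0.0, -3.141]
contact_force: [-1.6, 0.4, 5.4]
grip_width: 0.0
finger_force: 2.3
```

```bash
python3 -m crank '[[0,0,0.001,0,0,0],[0,0,0,0,0,0],[0,0,0,0,0,0]]'
```

```text
time: 10.85
tool_pos: [532.7, 103.0, 38.4]
tcp_rot: [3.141, 0.001, -3.141]
contact_force: [-1.2, -0.2, 7.5]
grip_width: -0.0
finger_force: 3.7
```

Yellow is home. On to green, passing high over red.

```bash
python3 -m crank '[[0,0,-0.01,0,0,0],[0,0,-0.04,0,0,0],[-0.001,-0.04,0,0,0,0],[-0.001,-0.05,0,0,0,0],[-0.0015,-0.05,0,0,0,0]]'; python3 -m crank '[[-0.0015,-0.05,0,0,0,0],[-0.0015,-0.034,0,0,0,0],[0,0,0,0,0,0],[0,0,0,0,0,0]]'; python3 - <<'E'
from h import *
T=tool(); c=bot.capture("wrist"); print(T[:3,3].round(1))
hsv=cv2.cvtColor(c["color"],cv2.COLOR_BGR2HSV)
m=cv2.inRange(hsv,(45,100,30),(85,255,255)); cn=max(cv2.findContours(m,0,2)[0],key=cv2.contourArea); print(cv2.boundingRect(cn))
cv2.imwrite("pics/z6.png",c["color"][160:320])
E
```

```text
time: 11.48
tool_pos: [535.7, -38.3, 88.0]
tcp_rot: [3.142, -0.0, -3.141]
contact_force: [0.1, -0.7, 0.5]
grip_width: 0.2
finger_force: 0.0
time: 11.98
tool_pos: [538.6, -120.5, 87.7]
tcp_rot: [3.141, -0.001, 3.142]
contact_force: [0.3, 1.1, -0.2]
grip_width: 0.3
finger_force: 0.0
[ 538.6 -120.5   87.7]
(289, 243, 52, 36)
```

View pics/z6.png

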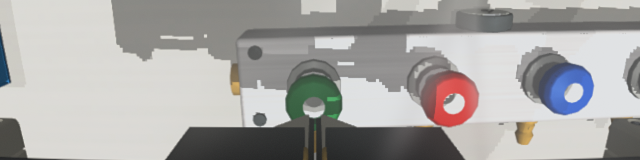

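The blade tip is centred over green (314,105), and red (450,98) still stands up. Pressing green.

```bash
python3 -m crank '[[0,-0.0005,0.015,0,0,0],[0,0,0.013,0,0,0],[0,0,0.008,0,0,0],[0,0,0,0,0,0],[0,0,0,0,0,0]]'; python3 -m crank '[[0,0,0.002,0,0,0],[0,0,0.0015,0,0,0],[0,0,0.0015,0,0,0],[0,0,0.0015,0,0,0]]'
```

```text
time: 12.65
tool_pos: [539.2, -121.6, 51.9]
tcp_rot: [-3.142, 0.0, -3.141]
contact_force: [-0.3, 0.0, 0.3]
grip_width: 0.4
finger_force: 0.0
time: 13.15
tool_pos: [539.2, -121.7, 45.5]
tcp_rot: [-3.141, 0.001, -3.141]
contact_force: [-1.1, 0.1, 2.7]
grip_width: 0.1
finger_force: 1.4
```

```bash
python3 -m crank '[[0,0,0.0015,0,0,0],[0,0,0.0015,0,0,0],[0,0,0.0015,0,0,0]]'; python3 -m crank '[[0,0,0.001,0,0,0],[0,0,0.001,0,0,0],[0,0,0.0005,0,0,0],[0,0,0,0,0,0]]'
```

```text
time: 13.52
tool_pos: [539.1, -121.6, 40.8]
tcp_rot: [-3.142, 0.0, -3.141]
contact_force: [-0.2, -0.8, 2.4]
grip_width: 0.3
finger_force: 1.4
time: 14.02
tool_pos: [539.2, -121.6, 38.7]
tcp_rot: [-3.141, 0.001, -3.141]
contact_force: [-0.4, 0.3, 6.1]
grip_width: 0.3
finger_force: 3.0
```

```bash
python3 -m crank '[[0,0,0.0007,0,0,0],[0,0,0,0,0,0],[0,0,0,0,0,0]]'; python3 -m crank '[[0,0,-0.01,0,0,0],[0,0,-0.05,0,0,0],[0,0,-0.06,0,0,0],[0.04,0,-0.04,0,0,0],[0.06,0,0,0,0,0]]'; python3 -m crank '[[0.06,0,0,0,0,0],[0,0,0,0,0,0],[0,0,0,0,0,0]]'
python3 - <<'E'
from h import *
cv2.imwrite("pics/end.png",np.vstack([cv2.resize(bot.capture("scene")["color"][180:300,240:440],(500,300)),cv2.resize(bot.capture("top")["color"][160:310,160:480],(500,234))]))
E
```

```text
time: 14.4
tool_pos: [539.2, -121.7, 38.3]
tcp_rot: [-3.141, 0.001, -3.141]
contact_force: [-0.9, 0.6, 7.5]
grip_width: 0.3
finger_force: 3.9
time: 15.02
tool_pos: [440.0, -122.3, 200.5]
tcp_rot: [-3.139, 0.006, -3.14]
contact_force: [-0.8, -0.2, -0.8]
grip_width: 0.3
finger_force: 0.0
time: 15.4
tool_pos: [379.4, -121.8, 198.1]
tcp_rot: [-3.141, 0.001, 3.141]
contact_force: [-0.2, -0.0, 0.9]
grip_width: 0.6
finger_force: 0.0
```

View pics/end.png

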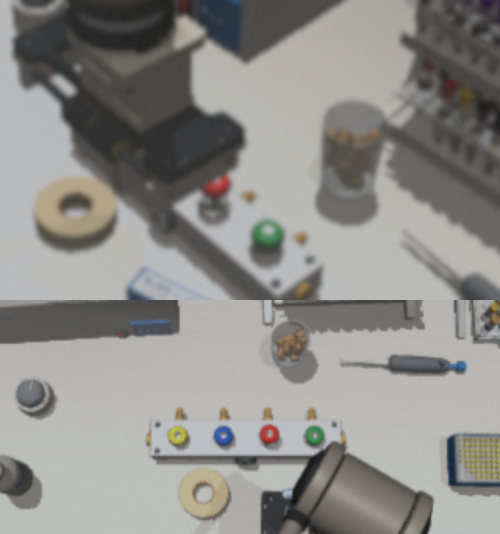

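Green (268,235) is down, red (217,185) is up, the bystanders are unmoved and the hand is clear, so I'm handing in.

```bash
python3 -c "
from plant import bot
print(bot.close_job())"
```

```text
the job is handed in; nothing more can be done
None
```

I pressed the blue, yellow and green caps home in that order at about 8 N each, left red open, took the hand clear and handed the job in at about 15.5 s; the bystanders look unmoved in the last pictures, and no verdict came back.

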